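# Condiments back in the tray by height

### The arm

A 6-joint arm with a two-finger parallel gripper is mounted at the origin on a cart in front of the work surface, level with it; the furniture and walls round the work are solid. World frame = base frame: x ahead of the robot, y to its left, z up, the work surface at z = 0. Lengths are in m, angles in rad, forces in N, time in s.
With the tool pointing down it reaches from about 0.25 to 0.775 m from the base axis. Payload 4 kg.
Tool frame: the origin (TCP) lies midway between the tips of the shut fingers; the grasp point (between the pads) lies 19 mm behind it; z points along the fingers, x is the direction in which the jaws open and shut, and the axes are right-handed (so a half turn about z gives the same grasp; the last joint's range is limited). The gripper opens to 94 mm and grips with 3 to 60 N. Pads are 16 mm wide; open, the fingers measure 119 mm over their backs; the gripper's body (75 mm by 177 mm) begins 78 mm behind the grasp point.
Start: joints at [-1.44, 0.087, 1.371, -0, 1.684, -0.103], TCP at [0.127, -0.535, 0.206] pointing down, gripper open.
Joint ranges: [-3.1, 3.1], [-0.76, 2.03], [0.27, 2.55], [-1.08, 4.22], [0.17, 2.65], [-2.57, 2.57]. Speed limits (rad/s): [2.79, 2.79, 3.14, 3.14, 3.14, 3.14].

### API

Orientations are given as [roll, pitch, yaw] about the fixed x, y, z axes, in that order (R = Rz(yaw) Ry(pitch) Rx(roll)).
In Python, from bench import robot, eyes, close_job gives the robot as it stands.
- The arm moves only by the shell command python3 -m jog 'ROWS'. ROWS is JSON, a list of rows, each a list of 3 entries, a list of its own where there are three numbers: the turn, a rotation vector about the tool's x, y, z in degrees, then the shift along the tool's x, y, z in mm, then the closure, from -1 (fully open) to 1 (shut). In form: [[[wx, wy, wz], [x, y, z], claw], ...]. A call has 1 to 5 rows; each row is the pose to reach, as a shift and turn from the pose commanded when the call began, along the tool's axes at that moment; what a row does not reach only later rows make up. A row lasts 1/10 s, in which the tool goes at most 50 mm and 8.59 degrees, less where a joint would pass 70% of its speed; a pose out of reach is approached as far as the arm can. A call with a gripper value outside its range is refused whole. The fingers move at their own pace and stop on an object; the grip force is fixed at half the most. Time passes only in rows, so rows that repeat a pose let the fingers close. It gives the time, the measured TCP pose, the force and the opening at its end, in the units of the state.
- robot.get_obs(): the state, without advancing time (a new reading comes with each control period).
- eyes.snapshot(name): name is "scene" or "top"; returns (picture, depth): 400x640x3 uint8, red, green, blue; 400x640 float32, m along the optical axis (not along the pixel's ray), 0 where there is no reading.
- eyes.camera_params(name): a dict with "mtx" (3x3 intrinsics, pixels), "world_to_cam" (4x4, takes a point from world to camera coordinates). Camera axes: x right, y up, looking along -z (the intrinsics and any distortion apply to the point x, -y, -z); pixel columns grow to the right and rows downward; lengths in m; the calibration is good to about 2 mm. A picture is of the moment at which its call begins. camera_params takes no time and is no camera call.
- close_job(): hands the job in, once; it reports no verdict.
The state is a dict: "time": time; "joint_positions": joint angles; "qvel": joint speeds; "joint_torque": joint torques, N m; "tool_pos": TCP position; "ee_rot": TCP orientation; "wrist_force": force on the tool from outside, world axes, zero at the start; "wrist_torque": the same for the moment, N m; "width": finger opening in m.
Only numpy, scipy, OpenCV 4.12 (cv2) and the standard library are available. Lean on these libraries where they do the work, as an engineer would, in place of code of your own. Each camera call takes 0.05 s, during which the arm holds its last target. There are 200 camera calls.

### The job

Put the four condiments (sauce bottle, pepper mill, orange-lidded spice jar, salt shaker) back in the wooden condiment tray, one in each well, stepping down in height: the tallest beside the tray's tall end panel, the shortest beside the low one. Each must stand upright on the floor of its well, and the fruit tin next to them stays where it is.

Things in the scene. Friction and masses are not known exactly. Their poses are not given: they have to be found in the camera images.
- sauce_mid (a point): Sauce bottle with a red cap, the tallest: 204 mm high, 59 mm across, narrowing evenly upwards (its contact shape is about 40 mm across 36 mm below the top). Take it by the top 50 mm. It stands with the other condiments near the front; a like bottle far back by the dish rack stays there. Point: on its upright axis, half-way up; own z axis towards its top. Starts upright on the worktop.
- pepper_mid (a point): Dark turned-wood pepper mill, second tallest: 170 mm high, 58 mm across; its round head, 49 mm across, lies 123 to 159 mm above its foot with a 12 mm knob on top; take it by the head. The head does not turn. Point: on its upright axis, half-way up; own z axis towards its top. Starts upright on the worktop.
- spice_mid (a point): Clear spice jar with orange screw lid and orange foot, third tallest: 110 mm high; lid 61 mm across, 87 to 109 mm above the foot, body 53 mm across, foot 60 mm across. It can be lifted by its lid. Point: on its upright axis, half-way up; own z axis towards its top. Starts upright on the worktop.
- salt_mid (a point): Salt shaker of clear glass with white salt and a grey domed cap, the shortest: 90 mm high, body 44 mm across low down, narrowing to some 37 mm at 55 mm above the foot, cap 34 mm across. Point: on its upright axis, half-way up; own z axis towards its top. Starts upright on the worktop.
- tray: Fixed wooden tray, 106 (x) x 400 (y) mm, top 22 mm above the worktop. Four round wells, 76 mm wide, at x = 0, y = -150, -50, 50, 150 mm; floors 10 mm above the worktop. Origin: on the worktop under its centre; x across the row, away from the robot, y along it, z up. Keep the wrist clear of the wall cupboards behind: front 0.60 m ahead of the robot base, underside 0.46 m above the worktop.
- tall_end: The tray's tall end panel: upright wooden panel 106 mm wide, 12 mm thick, 120 mm high above the worktop, with a hand slot. It stands at one end of the tray, centred 206 mm from the tray's centre along the tray's y axis, at its +y or its -y end (differs from start to start). Fixed. Origin: the middle of its lower edge.
- low_end: The tray's low end panel, 106 x 12 x 40 mm, fixed at the end of the tray opposite the tall panel. Origin: the middle of its lower edge.
- tin: Bystander: loose fruit tin, 75 mm across, 58 mm high, to the right of the condiments. Origin: centre of its underside.
Not all that is in view belongs to the job. What is shaped like the part that bears salt_mid but pink is not meant.

How it is judged:
At the end, for the whole second after the job is handed in: From the tall panel to the low one: sauce bottle, pepper mill, spice jar, salt shaker, each within 18 mm of its well's centre along and across the tray, standing on the well's floor (no more than 5 mm above it), within 0.12 rad of upright, released and at rest (z of sauce_mid in the frame of tray below 0.117 m and angle between each of sauce_mid, pepper_mid, spice_mid, salt_mid's own z axis and vertical below 0.12 rad and linear speed of each of sauce, pepper, spice, salt below 0.02 m/s and z of pepper_mid in the frame of tray below 0.1 m and z of spice_mid in the frame of tray below 0.07 m and z of salt_mid in the frame of tray below 0.06 m and ((y of tall_end in the frame of tray above 0 m and y of sauce_mid in the frame of tray between 0.132 and 0.168 m and x of sauce_mid in the frame of tray between -0.018 and 0.018 m and y of pepper_mid in the frame of tray between 0.032 and 0.068 m and x of pepper_mid in the frame of tray between -0.018 and 0.018 m and y of spice_mid in the frame of tray between -0.068 and -0.032 m and x of spice_mid in the frame of tray between -0.018 and 0.018 m and y of salt_mid in the frame of tray between -0.168 and -0.132 m and x of salt_mid in the frame of tray between -0.018 and 0.018 m) or (y of tall_end in the frame of tray below 0 m and y of sauce_mid in the frame of tray between -0.168 and -0.132 m and x of sauce_mid in the frame of tray between -0.018 and 0.018 m and y of pepper_mid in the frame of tray between -0.068 and -0.032 m and x of pepper_mid in the frame of tray between -0.018 and 0.018 m and y of spice_mid in the frame of tray between 0.032 and 0.068 m and x of spice_mid in the frame of tray between -0.018 and 0.018 m and y of salt_mid in the frame of tray between 0.132 and 0.168 m and x of salt_mid in the frame of tray between -0.018 and 0.018 m))); the robot touches nothing.
It fails at once if the fruit tin is moved by more than 25 mm (distance of tin from where it was at the start of the episode above 0.025 m).
It also fails if it takes over 128 s, if anything falls off the work surface, if the arm or the gripper's body presses on something with over 40 N, if the wrist force passes 120 N, or if a joint passes its speed limit or range.

## Working session

There is one attempt and no reset: what is moved stays moved. The work goes in short steps, Python scripts to look and compute and a shell command to move; the robot and the scene stay as the last step left them, time stands still between calls to the robot, and variables do not carry over. Pictures are saved under pics/ and viewed, about 12 in all and at most 16, crops included, and the job is handed in when it is done.

```bash
mkdir -p pics; ls
python3 - <<'E'
from bench import robot, eyes
import cv2,numpy as np
np.set_printoptions(precision=4,suppress=True)
o=robot.get_obs();print({k:np.round(v,4) for k,v in o.items()})
for n in("scene","top"):
    p,d=eyes.snapshot(n);cv2.imwrite(f"pics/{n}0.png",p[:,:,::-1]);np.savez(f"pics/{n}0.npz",p=p,d=d)
    c=eyes.camera_params(n);print(n,c)
E
```

```text
pics
{'time': np.float64(0.0), 'joint_positions': array([-1.4401,  0.088 ,  1.3722, -0.    ,  1.6836, -0.1031]), 'qvel': array([-0.0013,  0.0003,  0.0016,  0.0003, -0.0009,  0.0004]), 'joint_torque': array([  0.0007, -34.0173, -30.2428,   0.0719,   0.0329,  -0.0001]), 'tool_pos': array([ 0.1273, -0.5345,  0.2043]), 'ee_rot': array([-3.1414,  0.0021, -1.337 ]), 'wrist_force': array([0.0523, 0.443 , 0.0292]), 'wrist_torque': array([0.0024, 0.0205, 0.0669]), 'width': np.float64(0.0939)}
scene {'mtx': array([[461.2901,   0.    , 310.5554],
       [  0.    , 461.2901, 197.316 ],
       [  0.    ,   0.    ,   1.    ]]), 'world_to_cam': array([[-0.6422, -0.7665, -0.0075,  0.2635],
       [ 0.3943, -0.3387,  0.8543, -0.2398],
       [-0.6574,  0.5457,  0.5197, -1.2363],
       [ 0.    ,  0.    ,  0.    ,  1.    ]])}
top {'mtx': array([[503.1503,   0.    , 317.1131],
       [  0.    , 503.1503, 207.8362],
       [  0.    ,   0.    ,   1.    ]]), 'world_to_cam': array([[-0.411 , -0.9116,  0.0019,  0.1478],
       [ 0.8924, -0.4019,  0.2049, -0.4293],
       [-0.186 ,  0.0859,  0.9788, -1.4143],
       [ 0.    ,  0.    ,  0.    ,  1.    ]])}
```

View pics/scene0.png

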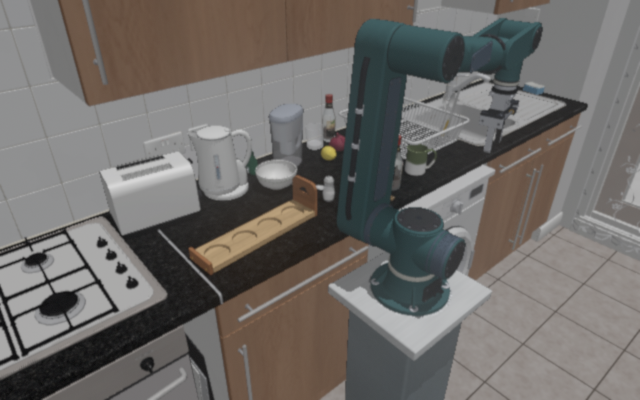

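View pics/top0.png

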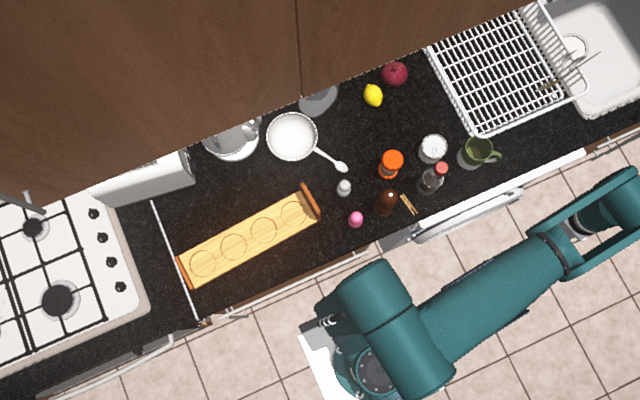

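The top view shows the tray at (250,240), with its tall end at right (311,202) and its low end at left (185,270).

Candidates for each item, by top-view pixel:
- **Sauce:** the bottle with red cap at (442,168). A like bottle stands at the back, at (328,110) in the scene view, and is not meant.
- **Pepper:** the dark mill at (388,200).
- **Spice:** the orange lid at (392,160).
- **Salt:** the grey cap at (344,187). The pink one at (356,218) is not meant.
- **Tin:** at (433,148).

I'll check these choices in a close crop.

```bash
cat > h.py <<'E'
from bench import robot, eyes
import cv2,numpy as np
np.set_printoptions(precision=4,suppress=True)
def snap(n): return eyes.snapshot(n)
def ray(n,u,v):
    c=eyes.camera_params(n);K=c["mtx"];M=c["world_to_cam"]
    q=np.array([(u-K[0,2])/K[0,0],-(v-K[1,2])/K[1,1],-1.])
    R=M[:3,:3];return -R.T@M[:3,3],R.T@q
def onz(n,u,v,z):
    o,d=ray(n,u,v);return o+d*(z-o[2])/d[2]
def cloud(n,d):
    c=eyes.camera_params(n);K=c["mtx"];M=c["world_to_cam"]
    v,u=np.mgrid[:400,:640]
    q=np.stack([(u-K[0,2])/K[0,0]*d,-(v-K[1,2])/K[1,1]*d,-d],-1)
    return (q-M[:3,3])@M[:3,:3]
def proj(n,p):
    c=eyes.camera_params(n);K=c["mtx"];M=c["world_to_cam"]
    q=M[:3,:3]@p+M[:3,3];return np.array([K[0,2]-K[0,0]*q[0]/q[2],K[1,2]+K[1,1]*q[1]/q[2]])
E
python3 - <<'E'
from h import *
f=np.load("pics/top0.npz");p,d=f["p"],f["d"]
cv2.imwrite("pics/crop1.png",cv2.resize(p[120:300,160:480,::-1],None,fx=2.5,fy=2.5,interpolation=cv2.INTER_CUBIC))
P=cloud("top",d)
# height map summary: connected blobs above surface
m=((P[...,2]>0.03)&(d>0)&(P[...,2]<.25)).astype(np.uint8);m[:120]=0;m[:,:320]=0;m[300:]=0
m[235:]=0
n,l,s,c=cv2.connectedComponentsWithStats(m)
for i in range(1,n):
    if s[i,4]>40:
        q=P[l==i];zt=np.percentile(q[:,2],97);t=q[q[:,2]>zt-.012];print(c[i].round(),s[i,4],"ztop",zt.round(3),"topc",t.mean(0),"ext",np.ptp(t,0),len(t))
# tray
hsv=cv2.cvtColor(p,cv2.COLOR_RGB2HSV)
m=((hsv[...,0]>12)&(hsv[...,0]<28)&(hsv[...,1]>80)&(hsv[...,2]>150)&(P[...,2]>0)&(P[...,2]<.035)).astype(np.uint8);m[:180]=0;m[300:]=0;m[:,330:]=0
n,l,s,c=cv2.connectedComponentsWithStats(m);i=1+s[1:,4].argmax();q=P[l==i]
print("tray",s[i],np.percentile(q[:,2],[5,50,95]))
r=cv2.minAreaRect((q[:,:2]*1000).astype(np.float32));print(r)
print(cv2.boxPoints(r))
E
```

```text
[483. 144.] 1008 ztop 0.112 topc [ 0.4402 -0.5837  0.1074] ext [0.1265 0.2002 0.017 ] 296
[434. 147.] 562 ztop 0.06 topc [ 0.4791 -0.4339  0.0542] ext [0.0754 0.0765 0.0142] 484
[391. 161.] 459 ztop 0.113 topc [ 0.4809 -0.289   0.1076] ext [0.06   0.0602 0.0176] 346
[433. 177.] 602 ztop 0.206 topc [ 0.388  -0.3702  0.2026] ext [0.0327 0.0326 0.014 ] 132
[344. 187.] 192 ztop 0.092 topc [ 0.4755 -0.1376  0.0855] ext [0.0313 0.0312 0.0143] 88
[387. 200.] 437 ztop 0.167 topc [ 0.3824 -0.2245  0.1594] ext [0.0327 0.0335 0.0158] 88
[356. 219.] 186 ztop 0.091 topc [ 0.3768 -0.1292  0.0858] ext [0.0319 0.0295 0.0173] 98
tray [ 179  191  138   98 5037] [0.0054 0.0175 0.0252]
((460.2557373046875, 177.2952117919922), (112.72532653808594, 400.93988037109375), 5.109491348266602)
[[386.2633 371.9489]
 [421.9707 -27.3977]
 [534.2482 -17.3585]
 [498.5407 381.9882]]
```

View pics/crop1.png

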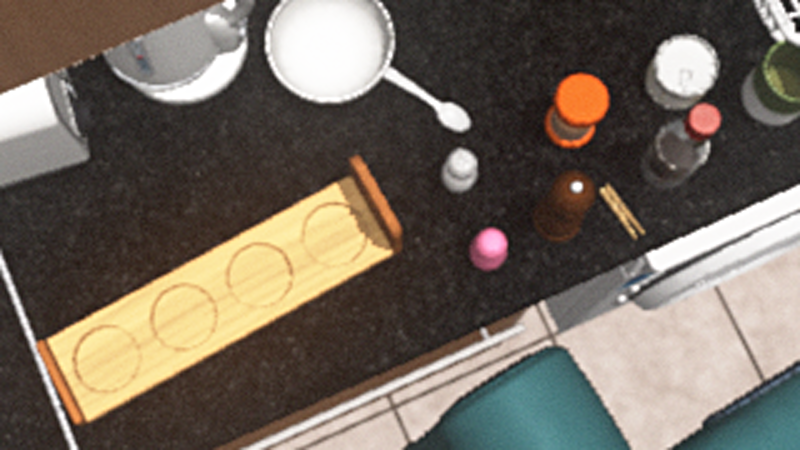

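The crop confirms the choices: salt grey (461,170), pink (490,250) to be left, spice lid (581,98), pepper (568,200), sauce cap (703,120), tin (683,70). The tall panel is at the -y end of the tray. Next I refine the positions with rays.

Run:
```python
from h import *
f=np.load("pics/top0.npz");p=f["p"];hsv=cv2.cvtColor(p,cv2.COLOR_RGB2HSV).astype(int);H,S,V=hsv[...,0],hsv[...,1],hsv[...,2]
def blob(m,x0,x1,y0,y1):
    k=np.zeros((400,640),np.uint8);k[y0:y1,x0:x1]=m[y0:y1,x0:x1]
    c=max(cv2.findContours(k,cv2.RETR_EXTERNAL,cv2.CHAIN_APPROX_NONE)[0],key=cv2.contourArea)
    (x,y),(a,b),_=cv2.fitEllipse(c);return x,y,a,b
r=blob(((H<7)|(H>172))&(S>110)&(V>110),432,450,160,176);print("cap",r,onz("top",r[0],r[1],.204))
r=blob((H<14)&(S>180)&(V>200),378,406,145,170);print("lid",r,onz("top",r[0],r[1],.109))
for n,w in(("salt",(344,187)),("pep",(388,200))): print(n,proj("top",np.array([0,0,0])) if 0 else w)
W=np.array([[107,359],[184,316],[260,274],[334,233]])/2.5+[160,120]
w=np.array([onz("top",u,v,.022) for u,v in W]);print(w, w.mean(0),np.diff(w,axis=0))
print("pepper knob",onz("top",577/2.5+160,187/2.5+120,.168),"salt top",onz("top",462/2.5+160,157/2.5+120,.088),"foot of pepper/salt")
sx=f"{0}"
P=cloud("top",f["d"])
for n,(a,b,c,d),z0,z1 in(("salt",(330,360,170,200),.03,.07),("pep",(370,405,180,220),.125,.155),("spice",(375,408,145,185),.09,.108),("sauce",(415,455,155,200),.15,.2),("tin",(415,450,130,165),.03,.05)):
    q=P[c:d,a:b].reshape(-1,3);q=q[(q[:,2]>z0)&(q[:,2]<z1)]
    A=np.c_[2*q[:,:2],np.ones(len(q))];s=np.linalg.lstsq(A,(q[:,:2]**2).sum(1),rcond=None)[0];print(n,len(q),s[:2],"rad",np.sqrt(s[2]+s[0]**2+s[1]**2),q[:,:2].min(0),q[:,:2].max(0))
```

```text
cap (441.4290771484375, 167.05490112304688, 11.961603164672852, 12.346403121948242) [ 0.3875 -0.3695  0.204 ]
lid (392.5560302734375, 159.0814666748047, 18.788665771484375, 19.815977096557617) [ 0.4806 -0.2881  0.109 ]
salt (344, 187)
pep (388, 200)
[[0.442  0.3236 0.022 ]
 [0.4516 0.224  0.022 ]
 [0.4608 0.1244 0.022 ]
 [0.47   0.0261 0.022 ]] [0.4561 0.1745 0.022 ] [[ 0.0097 -0.0996  0.    ]
 [ 0.0092 -0.0996  0.    ]
 [ 0.0092 -0.0983  0.    ]]
pepper knob [ 0.3803 -0.2242  0.168 ] salt top [ 0.4777 -0.1393  0.088 ] foot of pepper/salt
salt 76 [ 0.4753 -0.1375] rad 0.018171198746427704 [ 0.4552 -0.1527] [ 0.4928 -0.1169]
pep 182 [ 0.3823 -0.2241] rad 0.019883157232510516 [ 0.3585 -0.2488] [ 0.4066 -0.1995]
spice 224 [ 0.4801 -0.2878] rad 0.023251326658020793 [ 0.4514 -0.3195] [ 0.5114 -0.2592]
sauce 101 [ 0.3875 -0.3699] rad 0.014167137531580677 [ 0.3713 -0.3823] [ 0.4048 -0.354 ]
tin 111 [ 0.4764 -0.4288] rad 0.03146369191186257 [ 0.4416 -0.4668] [ 0.514  -0.3947]
```

```bash
cat > to.py <<'E'
import sys
from h import *
o=robot.get_obs();p=o["tool_pos"];y=o["ee_rot"][2]
from scipy.spatial.transform import Rotation as R
M=R.from_euler("xyz",o["ee_rot"]).as_matrix()
t=np.array([float(a) for a in sys.argv[1:4]])
print("t",o["time"],"pos",p,"rpy",o["ee_rot"],"j",o["joint_positions"],"F",o["wrist_force"],"w",o["width"])
print("shift mm",1000*M.T@(t-p),"turnz deg",np.degrees(y-(-1.48)))
E
python3 -m jog '[[[0,0,8.2],[-40,-40,-45],-1],[[0,0,8.2],[-75,-85,-45],-1],[[0,0,8.2],[-110,-125,-45],-1],[[0,0,8.2],[-140,-165,-45],-1],[[0,0,8.2],[-170,-205,-45],-1]]'
python3 to.py .4755 -.138 .2
```

```text
time: 0.6
tool_pos: [0.2702, -0.3425, 0.2502]
ee_rot: [-3.141, -0.0, -1.481]
wrist_force: [1.3, -0.6, 0.1]
width: 0.0939
t 0.6 pos [ 0.2702 -0.3425  0.2502] rpy [-3.1413 -0.0002 -1.4811] j [-1.0332 -0.1733  1.5336  0.0002  1.781   0.4479] F [ 1.25   -0.6471  0.1341] w 0.09389975096420054
shift mm [-185.2449 -222.8276   50.2174] turnz deg -0.061260968305004423
```

```bash
python3 -m jog '[[[0,0,0],[-37,-35,0],-1],[[0,0,0],[-74,-70,0],-1],[[0,0,0],[-110,-105,0],-1],[[0,0,0],[-145,-140,0],-1],[[0,0,0],[-160,-180,0],-1]]' >/dev/null
python3 -m jog '[[[0,0,0],[0,-20,0],-1],[[0,0,0],[0,-20,0],-1]]'
python3 to.py .4755 -.138 .041
```

```text
time: 1.3
tool_pos: [0.4555, -0.1654, 0.2489]
ee_rot: [3.14, 0.001, -1.476]
wrist_force: [0.1, -0.3, -0.6]
width: 0.0942
t 1.3 pos [ 0.4555 -0.1654  0.2489] rpy [ 3.1397  0.0013 -1.4765] j [-0.4654 -0.0618  1.4362  0.0001  1.7695  1.0111] F [ 0.1056 -0.3035 -0.5789] w 0.09421753817399953
shift mm [-25.12   -22.8552 207.8808] turnz deg 0.20230691375427304
```

```bash
python3 -m jog '[[[0,0,0],[-25,-23,20],-1],[[0,0,0],[-25,-23,65],-1],[[0,0,0],[-25,-23,110],-1],[[0,0,0],[-25,-23,110],-1],[[0,0,0],[-25,-23,110],-1]]' 
python3 to.py .4755 -.138 .041
python3 - <<'E'
from h import *
p,d=snap("top");cv2.imwrite("pics/a1.png",cv2.resize(p[110:260,260:460,::-1],None,fx=3,fy=3,interpolation=cv2.INTER_CUBIC))
E
```

```text
time: 1.8
tool_pos: [0.4738, -0.1402, 0.1403]
ee_rot: [3.14, 0.001, -1.481]
wrist_force: [-0.2, -0.5, 1.4]
width: 0.0938
t 1.8 pos [ 0.4738 -0.1402  0.1403] rpy [ 3.1398  0.0006 -1.4814] j [-0.4023 -0.0138  1.6045 -0.0003  1.5527  1.0791] F [-0.159  -0.4712  1.3954] w 0.09383140663689468
shift mm [-1.9682 -2.0841 99.2626] turnz deg -0.07811059835190262
```

View pics/a1.png

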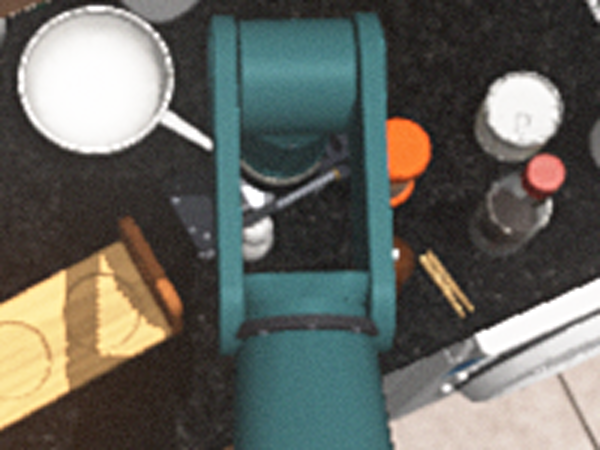

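The arm hides most of the salt, seen at (257,240) below the wrist. The measured pose says the jaws are centred over it to 2 mm. Descending and closing.

```bash
python3 -m jog '[[[0,0,0],[-2,-2,40],-1],[[0,0,0],[-2,-2,75],-1],[[0,0,0],[-2,-2,99],-1],[[0,0,0],[-2,-2,99],-1],[[0,0,0],[-2,-2,99],-1]]' 
python3 -m jog '[[[0,0,0],[0,0,0],1],[[0,0,0],[0,0,0],1],[[0,0,0],[0,0,0],1],[[0,0,0],[0,0,0],1],[[0,0,0],[0,0,0],1]]'
python3 -m jog '[[[0,0,0],[0,0,0],1],[[0,0,0],[0,0,0],1],[[0,0,0],[0,0,0],1],[[0,0,0],[0,0,0],1],[[0,0,0],[0,0,0],1]]'
python3 to.py .4755 -.138 .041
```

```text
time: 2.35
tool_pos: [0.4789, -0.1389, 0.0446]
ee_rot: [-3.137, -0.003, -1.481]
wrist_force: [-0.2, 0.2, -0.7]
width: 0.0939
time: 2.85
tool_pos: [0.4767, -0.1376, 0.0415]
ee_rot: [-3.141, -0.0, -1.48]
wrist_force: [0.1, 0.0, 0.5]
width: 0.0574
time: 3.35
tool_pos: [0.4765, -0.1375, 0.0411]
ee_rot: [3.141, 0.0, -1.48]
wrist_force: [0.1, 0.6, 0.6]
width: 0.0373
t 3.35 pos [ 0.4765 -0.1375  0.0411] rpy [ 3.1413  0.0001 -1.4801] j [-0.3953  0.062   1.7324 -0.0001  1.3475  1.0848] F [0.098  0.573  0.5685] w 0.037292246270983126
shift mm [0.3719 1.0612 0.1002] turnz deg -0.004797019651551792
```

```bash
python3 -m jog '[[[0,0,0],[0,0,-40],1],[[0,0,0],[0,0,-85],1],[[0,0,0],[0,0,-130],1],[[0,0,0],[0,0,-155],1],[[0,0,0],[0,0,-155],1]]' 
python3 -m jog '[[[0,0,0],[-45,0,0],1],[[0,0,0],[-90,0,0],1],[[0,0,0],[-135,0,0],1],[[0,0,0],[-180,0,0],1],[[0,0,0],[-225,0,0],1]]'
python3 -m jog '[[[0,0,0],[-45,0,0],1],[[0,0,0],[-90,0,0],1],[[0,0,0],[-135,0,0],1],[[0,0,0],[-180,0,0],1],[[0,0,0],[-220,0,0],1]]'
python3 -m jog '[[[0,0,0],[0,0,0],1],[[0,0,0],[0,0,0],1]]'
python3 to.py .444 .324 .052
```

```text
time: 3.85
tool_pos: [0.4789, -0.1385, 0.2011]
ee_rot: [-3.133, -0.005, -1.48]
wrist_force: [0.9, 0.6, -1.0]
width: 0.0372
time: 4.35
tool_pos: [0.4546, 0.088, 0.1933]
ee_rot: [3.137, -0.0, -1.481]
wrist_force: [0.6, 0.3, -0.5]
width: 0.0373
time: 4.85
tool_pos: [0.4346, 0.3072, 0.193]
ee_rot: [3.137, -0.002, -1.479]
wrist_force: [0.1, 0.2, -0.5]
width: 0.0374
time: 5.05
tool_pos: [0.4351, 0.3055, 0.1933]
ee_rot: [3.137, -0.003, -1.478]
wrist_force: [0.6, 0.4, -0.2]
width: 0.0374
t 5.05 pos [0.4351 0.3055 0.1933] rpy [ 3.1373 -0.0027 -1.4782] j [ 0.506   0.053   1.431  -0.0008  1.6626  1.9841] F [ 0.63    0.4244 -0.2486] w 0.03742036361503208
shift mm [-17.9719 -11.1668 141.2298] turnz deg 0.10475002622827609
```

```bash
python3 -m jog '[[[0,0,0],[-18,-11,40],1],[[0,0,0],[-18,-11,75],1],[[0,0,0],[-18,-11,100],1],[[0,0,0],[-18,-11,115],1],[[0,0,0],[-18,-11,115],1]]' 
python3 -m jog '[[[0,0,0],[0,0,0],1],[[0,0,0],[0,0,0],1]]'
python3 to.py .444 .324 .052
python3 - <<'E'
from h import *
p,d=snap("scene");cv2.imwrite("pics/a2.png",cv2.resize(p[130:290,160:360,::-1],None,fx=3,fy=3,interpolation=cv2.INTER_CUBIC))
E
```

```text
time: 5.55
tool_pos: [0.4441, 0.3222, 0.0779]
ee_rot: [3.136, -0.003, -1.482]
wrist_force: [0.1, 0.1, -1.4]
width: 0.0372
time: 5.75
tool_pos: [0.447, 0.3248, 0.0833]
ee_rot: [-3.138, 0.001, -1.481]
wrist_force: [0.7, -0.0, -0.6]
width: 0.0375
t 5.75 pos [0.447  0.3248 0.0833] rpy [-3.1381  0.0015 -1.4808] j [ 0.5258  0.1457  1.5514 -0.0002  1.4406  2.0066] F [ 0.6542 -0.0346 -0.5688] w 0.03752828272261159
shift mm [ 0.544   3.2103 31.3177] turnz deg -0.045959352927474655
```

View pics/a2.png

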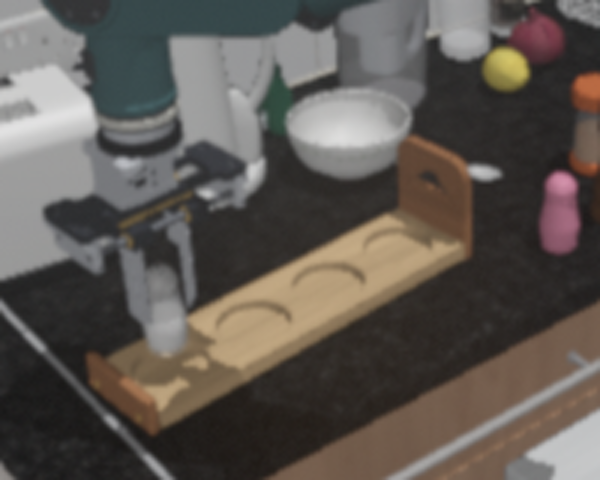

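The scene view shows the salt, upright in the jaws at (165,330), above the end well by the low panel at (160,370). Lowering.

```bash
python3 -m jog '[[[0,0,0],[0,2,10],1],[[0,0,0],[0,2,18],1],[[0,0,0],[0,2,22],1],[[0,0,0],[0,2,24],1],[[0,0,0],[0,2,24],1]]' 
python3 -m jog '[[[0,0,0],[0,0,2],1],[[0,0,0],[0,0,2],1],[[0,0,0],[0,0,2],1]]'
python3 to.py .444 .324 .052
```

```text
time: 6.3
tool_pos: [0.4433, 0.3242, 0.0565]
ee_rot: [3.14, -0.001, -1.48]
wrist_force: [0.2, -0.0, -1.3]
width: 0.0374
time: 6.6
tool_pos: [0.4438, 0.3244, 0.0554]
ee_rot: [-3.141, 0.0, -1.48]
wrist_force: [0.1, 0.6, -0.9]
width: 0.0371
t 6.6 pos [0.4438 0.3244 0.0554] rpy [-3.1413  0.     -1.4801] j [ 0.5281  0.1642  1.5887 -0.0001  1.3884  2.0082] F [ 0.1139  0.5854 -0.9451] w 0.03711113658154805
shift mm [ 0.4119 -0.1665  3.37  ] turnz deg -0.005795903071290381
```

Lower to contact, then open halfway and retreat.

```bash
python3 -m jog '[[[0,0,0],[0,0,2],1],[[0,0,0],[0,0,3.5],1],[[0,0,0],[0,0,4],1],[[0,0,0],[0,0,4],1]]' 
python3 -m jog '[[[0,0,0],[0,0,0],-0.4],[[0,0,0],[0,0,0],-0.4],[[0,0,0],[0,0,0],-0.4],[[0,0,0],[0,0,0],-0.4],[[0,0,0],[0,0,0],-0.4]]'
python3 -m jog '[[[0,0,0],[0,0,-15],-0.4],[[0,0,0],[0,0,-50],-0.4],[[0,0,0],[0,0,-95],-0.5],[[0,0,0],[0,0,-140],-1],[[0,0,0],[0,0,-150],-1]]'
python3 to.py .48 -.288 .2
```

```text
time: 7.0
tool_pos: [0.4436, 0.3243, 0.0511]
ee_rot: [3.141, -0.0, -1.48]
wrist_force: [0.6, 0.4, -1.7]
width: 0.0378
time: 7.5
tool_pos: [0.4437, 0.3244, 0.0513]
ee_rot: [-3.141, 0.0, -1.48]
wrist_force: [0.0, 1.0, -0.9]
width: 0.0658
time: 8.0
tool_pos: [0.4463, 0.3259, 0.2096]
ee_rot: [-3.129, 0.006, -1.48]
wrist_force: [-0.1, 0.5, 0.4]
width: 0.0829
t 8.0 pos [0.4463 0.3259 0.2096] rpy [-3.1294  0.0056 -1.48  ] j [ 0.5282  0.0819  1.3684 -0.0001  1.6779  2.0082] F [-0.1329  0.5315  0.4152] w 0.08293548746863527
shift mm [614.4829  22.1657   5.8788] turnz deg -0.00024903806026519836
```

```bash
python3 -m jog '[[[0,0,0],[40,0,0],-1],[[0,0,0],[85,0,0],-1],[[0,0,0],[130,0,0],-1],[[0,0,0],[175,0,0],-1],[[0,0,0],[220,0,0],-1]]' >/dev/null
python3 - <<'E'
from h import *
p,d=snap("scene");cv2.imwrite("pics/a3.png",cv2.resize(p[170:290,170:330,::-1],None,fx=3,fy=3,interpolation=cv2.INTER_CUBIC))
E
python3 -m jog '[[[0,0,0],[45,0,0],-1],[[0,0,0],[90,0,0],-1],[[0,0,0],[135,0,0],-1],[[0,0,0],[180,0,0],-1],[[0,0,0],[220,0,0],-1]]' >/dev/null
python3 -m jog '[[[0,0,0],[45,10,0],-1],[[0,0,0],[90,20,0],-1],[[0,0,0],[135,20,0],-1],[[0,0,0],[165,20,0],-1],[[0,0,0],[165,20,0],-1]]'
python3 -m jog '[[[0,0,0],[0,0,0],-1],[[0,0,0],[0,0,0],-1]]'
python3 to.py .4805 -.288 .079
```

```text
time: 9.55
tool_pos: [0.4779, -0.2833, 0.2003]
ee_rot: [3.14, -0.0, -1.485]
wrist_force: [0.5, -1.3, -0.5]
width: 0.0939
time: 9.75
tool_pos: [0.4786, -0.2787, 0.2013]
ee_rot: [3.142, 0.001, -1.479]
wrist_force: [-0.3, 0.1, 0.9]
width: 0.0939
t 9.75 pos [ 0.4786 -0.2787  0.2013] rpy [ 3.1415  0.0006 -1.479 ] j [-0.63    0.097   1.3684  0.0004  1.6767  0.849 ] F [-0.3264  0.1475  0.8839] w 0.0939121335247929
shift mm [  9.4628  -1.0389 122.3036] turnz deg 0.05959085219010254
```

View pics/a3.png

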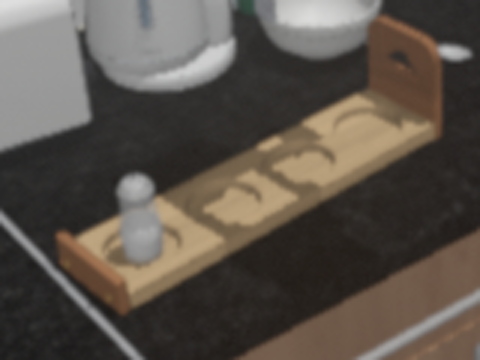

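The salt stands upright in the end well, its base at (142,245) and central. Now the spice jar.

```bash
python3 -m jog '[[[0,0,0],[9,-1,30],-1],[[0,0,0],[9,-1,65],-1],[[0,0,0],[9,-1,95],-1],[[0,0,0],[9,-1,110],-1],[[0,0,0],[9,-1,110],-1]]' 
python3 -m jog '[[[0,0,0],[0,0,6],-1],[[0,0,0],[0,0,12],-1],[[0,0,0],[0,0,12],-1]]'
python3 to.py .4805 -.288 .079
```

```text
time: 10.25
tool_pos: [0.4792, -0.2867, 0.0889]
ee_rot: [3.138, 0.004, -1.479]
wrist_force: [-0.4, -0.4, -0.3]
width: 0.0944
time: 10.55
tool_pos: [0.4806, -0.2889, 0.0797]
ee_rot: [-3.141, -0.001, -1.48]
wrist_force: [-0.3, 0.1, -0.6]
width: 0.0941
t 10.55 pos [ 0.4806 -0.2889  0.0797] rpy [-3.1409 -0.0006 -1.48  ] j [-0.6423  0.1682  1.5331 -0.      1.4393  0.8376] F [-0.3054  0.102  -0.5742] w 0.0940605159032341
shift mm [-0.9335  0.0439  0.718 ] turnz deg 0.002314341300821491
```

```bash
python3 -m jog '[[[0,0,0],[0,0,0],1],[[0,0,0],[0,0,0],1],[[0,0,0],[0,0,0],1],[[0,0,0],[0,0,0],1],[[0,0,0],[0,0,0],1]]' >/dev/null
python3 -m jog '[[[0,0,0],[0,0,0],1],[[0,0,0],[0,0,0],1],[[0,0,0],[0,0,0],1]]'
python3 -m jog '[[[0,0,0],[0,0,-25],1],[[0,0,0],[0,0,-60],1],[[0,0,0],[0,0,-100],1],[[0,0,0],[0,0,-140],1],[[0,0,0],[0,0,-160],1]]' 
python3 -m jog '[[[0,0,0],[-35,0,0],1],[[0,0,0],[-75,0,0],1],[[0,0,0],[-115,0,0],1],[[0,0,0],[-155,0,0],1],[[0,0,0],[-195,0,0],1]]'
python3 -m jog '[[[0,0,0],[-40,0,0],1],[[0,0,0],[-85,0,0],1],[[0,0,0],[-130,0,0],1],[[0,0,0],[-170,0,0],1],[[0,0,0],[-210,0,0],1]]'
python3 -m jog '[[[0,0,0],[-40,0,0],1],[[0,0,0],[-75,0,0],1],[[0,0,0],[-95,0,0],1],[[0,0,0],[-95,0,0],1],[[0,0,0],[-95,0,0],1]]'
python3 to.py .4525 .225 .090
```

```text
time: 11.35
tool_pos: [0.4804, -0.289, 0.0795]
ee_rot: [-3.141, -0.0, -1.48]
wrist_force: [-0.9, 0.3, 1.0]
width: 0.0603
time: 11.85
tool_pos: [0.4812, -0.2894, 0.2433]
ee_rot: [-3.137, -0.004, -1.48]
wrist_force: [-0.2, 0.2, -1.4]
width: 0.0601
time: 12.35
tool_pos: [0.462, -0.0931, 0.2386]
ee_rot: [3.141, 0.001, -1.481]
wrist_force: [1.0, 1.0, -1.3]
width: 0.0605
time: 12.85
tool_pos: [0.4429, 0.1162, 0.2388]
ee_rot: [3.141, -0.0, -1.48]
wrist_force: [-0.1, -0.3, -2.0]
width: 0.0608
time: 13.35
tool_pos: [0.4348, 0.2089, 0.2387]
ee_rot: [3.14, -0.001, -1.479]
wrist_force: [0.4, -0.6, -1.9]
width: 0.0606
t 13.35 pos [0.4348 0.2089 0.2387] rpy [ 3.1405 -0.0011 -1.4793] j [ 0.3308 -0.0673  1.4614 -0.0008  1.7488  1.8099] F [ 0.3907 -0.5807 -1.9407] w 0.06057715406275246
shift mm [-14.5859 -19.2711 148.6267] turnz deg 0.04286569387973559
```

```bash
python3 -m jog '[[[0,0,0],[-15,-19,25],1],[[0,0,0],[-15,-19,60],1],[[0,0,0],[-15,-19,95],1],[[0,0,0],[-15,-19,115],1],[[0,0,0],[-15,-19,122],1]]' >/dev/null
python3 -m jog '[[[0,0,0],[0,0,0],1],[[0,0,0],[0,0,0],1],[[0,0,0],[0,0,0],1]]'
python3 to.py .4525 .225 .090
python3 - <<'E'
from h import *
p,d=snap("scene");cv2.imwrite("pics/a4.png",cv2.resize(p[150:290,170:330,::-1],None,fx=3.5,fy=3.5,interpolation=cv2.INTER_CUBIC))
E
```

```text
time: 14.15
tool_pos: [0.4539, 0.2259, 0.1192]
ee_rot: [-3.138, 0.001, -1.481]
wrist_force: [-0.4, -0.1, -1.0]
width: 0.0606
t 14.15 pos [0.4539 0.2259 0.1192] rpy [-3.138   0.0008 -1.4806] j [ 0.3499  0.0222  1.6109 -0.0001  1.5048  1.8306] F [-0.435  -0.1256 -0.9567] w 0.06064758364553146
shift mm [ 0.7486  1.5743 29.218 ] turnz deg -0.0356788454086163
```

View pics/a4.png

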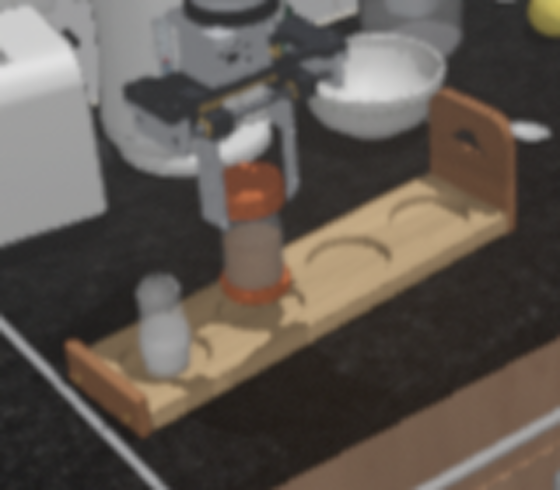

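The jar hangs upright above the third well: foot (257,290), well around (255,310), with the finger clear of the salt at (163,330). Lowering slowly and watching the force.

```bash
python3 -m jog '[[[0,0,0],[0,1,8],1],[[0,0,0],[0,1,15],1],[[0,0,0],[0,1,20],1],[[0,0,0],[0,1,20],1],[[0,0,0],[0,1,20],1]]'
python3 -m jog '[[[0,0,0],[0,0,3],1],[[0,0,0],[0,0,6],1],[[0,0,0],[0,0,9],1],[[0,0,0],[0,0,9],1]]'
python3 to.py .4525 .225 .090
```

```text
time: 14.7
tool_pos: [0.4514, 0.2256, 0.0968]
ee_rot: [3.141, -0.0, -1.48]
wrist_force: [0.5, 0.0, -1.7]
width: 0.0608
time: 15.1
tool_pos: [0.4522, 0.226, 0.0893]
ee_rot: [-3.14, 0.001, -1.48]
wrist_force: [-0.3, -1.0, 3.5]
width: 0.0604
t 15.1 pos [0.4522 0.226  0.0893] rpy [-3.1399  0.0007 -1.48  ] j [0.3511 0.0402 1.6537 0.0002 1.4459 1.8311] F [-0.323  -1.0247  3.4919] w 0.060433847713818795
shift mm [ 1.0233 -0.2236 -0.6799] turnz deg -0.0016864256722329111
```

Contact was at the floor height (0.089 = 0.0795 + 0.010). Releasing, then on to the pepper mill.

```bash
python3 -m jog '[[[0,0,0],[0,0,0],-0.8],[[0,0,0],[0,0,0],-0.8],[[0,0,0],[0,0,0],-0.8],[[0,0,0],[0,0,0],-0.8],[[0,0,0],[0,0,0],-0.8]]'
python3 -m jog '[[[0,0,0],[0,0,-15],-0.8],[[0,0,0],[0,0,-50],-0.8],[[0,0,0],[0,0,-95],-0.8],[[0,0,0],[0,0,-140],-1],[[0,0,0],[0,0,-150],-1]]'
python3 -m jog '[[[0,0,0],[40,15,0],-1],[[0,0,0],[85,30,0],-1],[[0,0,0],[130,45,0],-1],[[0,0,0],[175,60,0],-1],[[0,0,0],[210,75,0],-1]]' >/dev/null
python3 to.py .3815 -.2242 .24;python3 - <<'E'
from h import *
p,d=snap("scene");cv2.imwrite("pics/a5.png",cv2.resize(p[170:290,170:330,::-1],None,fx=3,fy=3,interpolation=cv2.INTER_CUBIC))
E
```

```text
time: 15.6
tool_pos: [0.4516, 0.2256, 0.088]
ee_rot: [3.141, -0.0, -1.48]
wrist_force: [-0.8, -0.1, -0.2]
width: 0.0846
time: 16.1
tool_pos: [0.454, 0.2265, 0.2448]
ee_rot: [-3.131, 0.003, -1.48]
wrist_force: [-0.1, 0.2, 0.2]
width: 0.0935
t 16.6 pos [0.3949 0.0078 0.2373] rpy [ 3.1405 -0.0005 -1.4808] j [-0.1234 -0.2672  1.6347 -0.0008  1.7751  1.3573] F [ 0.9368 -0.4611 -0.7635] w 0.0941096915464512
shift mm [229.8484  34.192   -2.5223] turnz deg -0.046849187439087586
```

View pics/a5.png

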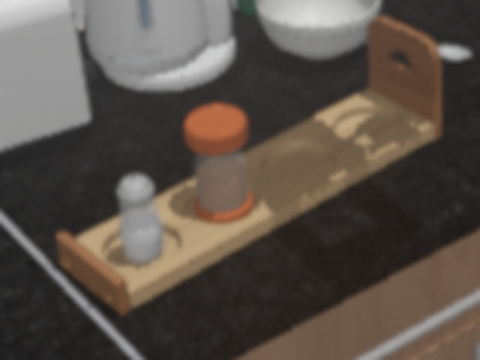

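The spice jar stands upright in the third well, with its foot at (224,205). Next the pepper mill.

```bash
python3 -m jog '[[[0,0,0],[45,7,0],-1],[[0,0,0],[90,14,0],-1],[[0,0,0],[135,21,0],-1],[[0,0,0],[180,28,0],-1],[[0,0,0],[215,34,0],-1]]' >/dev/null
python3 -m jog '[[[0,0,0],[10,0,0],-1],[[0,0,0],[10,0,0],-1],[[0,0,0],[10,0,0],-1]]'
python3 to.py .3815 -.2242 .122
```

```text
time: 17.45
tool_pos: [0.3826, -0.2163, 0.2378]
ee_rot: [3.141, 0.001, -1.479]
wrist_force: [0.3, 0.1, 0.2]
width: 0.094
t 17.45 pos [ 0.3826 -0.2163  0.2378] rpy [ 3.1412  0.0013 -1.4793] j [-0.6443 -0.1645  1.5504  0.0007  1.7569  0.8351] F [0.3019 0.0506 0.2215] w 0.09399984150524884
shift mm [  7.8804   1.79   115.8313] turnz deg 0.03962485694240674
```

```bash
python3 -m jog '[[[0,0,0],[8,2,25],-1],[[0,0,0],[8,2,60],-1],[[0,0,0],[8,2,95],-1],[[0,0,0],[8,2,110],-1],[[0,0,0],[8,2,115],-1]]' >/dev/null
python3 -m jog '[[[0,0,0],[0,0,0],-1],[[0,0,0],[0,0,0],-1],[[0,0,0],[0,0,0],-1]]'
python3 to.py .3815 -.2242 .122
python3 -m jog '[[[0,0,0],[0,0,0],1],[[0,0,0],[0,0,0],1],[[0,0,0],[0,0,0],1],[[0,0,0],[0,0,0],1],[[0,0,0],[0,0,0],1]]' >/dev/null
python3 -m jog '[[[0,0,0],[0,0,0],1],[[0,0,0],[0,0,0],1],[[0,0,0],[0,0,0],1],[[0,0,0],[0,0,0],1]]'
```

```text
time: 18.25
tool_pos: [0.3822, -0.2259, 0.1249]
ee_rot: [-3.139, -0.002, -1.48]
wrist_force: [0.5, 0.2, 0.0]
width: 0.0938
t 18.25 pos [ 0.3822 -0.2259  0.1249] rpy [-3.1392 -0.0022 -1.4795] j [-0.6616 -0.1244  1.7391  0.      1.5236  0.8179] F [0.534  0.1774 0.0019] w 0.09376457779853478
shift mm [-1.7248  0.5406  2.9271] turnz deg 0.028424831943846096
time: 19.15
tool_pos: [0.3812, -0.2255, 0.1232]
ee_rot: [3.142, 0.0, -1.48]
wrist_force: [-1.1, 0.2, -0.0]
width: 0.0476
```

```bash
python3 -m jog '[[[0,0,0],[0,0,-20],1],[[0,0,0],[0,0,-50],1],[[0,0,0],[0,0,-85],1],[[0,0,0],[0,0,-120],1],[[0,0,0],[0,0,-145],1]]' 
python3 -m jog '[[[0,0,0],[-35,0,0],1],[[0,0,0],[-75,0,0],1],[[0,0,0],[-115,0,0],1],[[0,0,0],[-155,0,0],1],[[0,0,0],[-190,0,0],1]]'
python3 -m jog '[[[0,0,0],[-35,-20,0],1],[[0,0,0],[-75,-45,0],1],[[0,0,0],[-110,-70,0],1],[[0,0,0],[-140,-90,0],1],[[0,0,0],[-150,-100,0],1]]' >/dev/null
python3 -m jog '[[[0,0,0],[0,0,0],1],[[0,0,0],[0,0,0],1],[[0,0,0],[0,0,0],1]]'
python3 to.py .4615 .1255 .133
```

```text
time: 19.65
tool_pos: [0.3814, -0.2258, 0.2702]
ee_rot: [-3.14, -0.001, -1.48]
wrist_force: [0.6, -0.2, -2.0]
width: 0.0473
time: 20.15
tool_pos: [0.3633, -0.0347, 0.2677]
ee_rot: [3.141, 0.0, -1.48]
wrist_force: [0.7, -0.2, -2.1]
width: 0.0474
time: 20.95
tool_pos: [0.4496, 0.1208, 0.2684]
ee_rot: [3.141, -0.001, -1.482]
wrist_force: [-0.4, -0.7, -1.0]
width: 0.0472
t 20.95 pos [0.4496 0.1208 0.2684] rpy [ 3.1415 -0.0007 -1.482 ] j [ 0.1411 -0.1055  1.4385 -0.0007  1.8088  1.6229] F [-0.4232 -0.6772 -1.0249] w 0.04716388185937599
shift mm [ -3.7486 -12.2901 135.3503] turnz deg -0.11507035213148818
```

```bash
python3 -m jog '[[[0,0,0],[-4,-12,20],1],[[0,0,0],[-4,-12,50],1],[[0,0,0],[-4,-12,80],1],[[0,0,0],[-4,-12,100],1],[[0,0,0],[-4,-12,106],1]]' >/dev/null
python3 -m jog '[[[0,0,0],[0,0,0],1],[[0,0,0],[0,0,0],1],[[0,0,0],[0,0,0],1]]'
python3 to.py .4615 .1255 .133
python3 - <<'E'
from h import *
p,d=snap("scene");cv2.imwrite("pics/a6.png",cv2.resize(p[150:290,170:330,::-1],None,fx=3.5,fy=3.5,interpolation=cv2.INTER_CUBIC))
E
```

```text
time: 21.75
tool_pos: [0.4626, 0.127, 0.1642]
ee_rot: [-3.138, 0.0, -1.481]
wrist_force: [1.0, 0.6, -2.4]
width: 0.0471
t 21.75 pos [0.4626 0.127  0.1642] rpy [-3.138   0.     -1.4806] j [ 0.1499 -0.061   1.6024 -0.0002  1.5967  1.6304] F [ 1.      0.6084 -2.4264] w 0.04705104816508404
shift mm [ 1.4267  1.3708 31.1759] turnz deg -0.0322504282412069
```

View pics/a6.png

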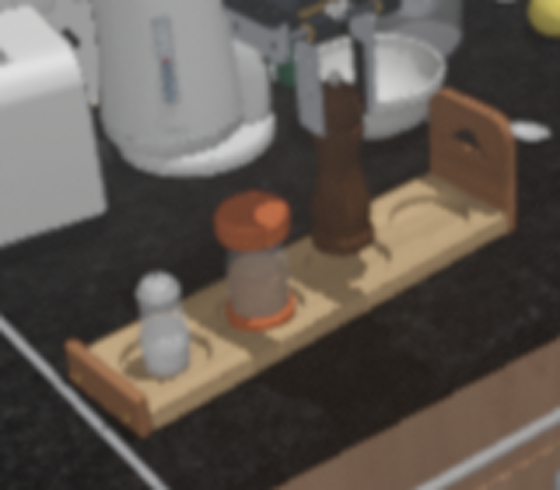

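The mill hangs upright, foot (343,240), over the second well. Lowering.

```bash
python3 -m jog '[[[0,0,0],[1,1,8],1],[[0,0,0],[1,1,16],1],[[0,0,0],[1,1,20],1],[[0,0,0],[1,1,20],1],[[0,0,0],[1,1,20],1]]'
python3 -m jog '[[[0,0,0],[0,0,3],1],[[0,0,0],[0,0,6],1],[[0,0,0],[0,0,9],1],[[0,0,0],[0,0,9],1]]'
python3 to.py .4615 .1255 .133
```

```text
time: 22.3
tool_pos: [0.4605, 0.1261, 0.1419]
ee_rot: [3.141, -0.0, -1.48]
wrist_force: [0.2, 0.1, -2.0]
width: 0.0472
time: 22.7
tool_pos: [0.4608, 0.1261, 0.1333]
ee_rot: [-3.141, -0.0, -1.48]
wrist_force: [-0.1, 0.7, -0.7]
width: 0.0472
t 22.7 pos [0.4608 0.1261 0.1333] rpy [-3.1413 -0.0001 -1.4801] j [ 0.1484 -0.0489  1.6528 -0.0001  1.5374  1.6285] F [-0.1315  0.7162 -0.71  ] w 0.047219439031536525
shift mm [ 0.6586 -0.6589  0.2593] turnz deg -0.005461566288413411
```

```bash
python3 -m jog '[[[0,0,0],[0,0,1],1],[[0,0,0],[0,0,1.5],1],[[0,0,0],[0,0,1.5],1]]'
python3 -m jog '[[[0,0,0],[0,0,0],-0.6],[[0,0,0],[0,0,0],-0.6],[[0,0,0],[0,0,0],-0.6],[[0,0,0],[0,0,0],-0.6],[[0,0,0],[0,0,0],-0.6]]'
python3 -m jog '[[[0,0,0],[0,0,-15],-0.6],[[0,0,0],[0,0,-45],-0.6],[[0,0,0],[0,0,-85],-0.6],[[0,0,0],[0,0,-110],-1],[[0,0,0],[0,0,-130],-1]]'
python3 -m jog '[[[0,0,0],[40,20,0],-1],[[0,0,0],[80,40,0],-1],[[0,0,0],[120,60,0],-1],[[0,0,0],[160,80,0],-1],[[0,0,0],[200,90,0],-1]]' >/dev/null
python3 to.py .3875 -.3697 .26;python3 - <<'E'
from h import *
p,d=snap("scene");cv2.imwrite("pics/a7.png",cv2.resize(p[150:290,170:330,::-1],None,fx=3,fy=3,interpolation=cv2.INTER_CUBIC))
E
```

```text
time: 23.0
tool_pos: [0.4615, 0.1262, 0.1332]
ee_rot: [-3.139, 0.0, -1.48]
wrist_force: [-1.7, 0.1, 5.3]
width: 0.0472
time: 23.5
tool_pos: [0.4605, 0.126, 0.1314]
ee_rot: [3.141, -0.0, -1.48]
wrist_force: [0.3, -0.2, 0.5]
width: 0.075
time: 24.0
tool_pos: [0.4612, 0.1261, 0.264]
ee_rot: [-3.139, 0.0, -1.48]
wrist_force: [0.1, 0.3, -0.7]
width: 0.0879
t 24.5 pos [ 0.3879 -0.0825  0.2622] rpy [-3.1405 -0.0007 -1.4798] j [-0.3526 -0.2636  1.5832 -0.0002  1.8208  1.1271] F [ 0.4409 -0.4742  0.0788] w 0.09398107170350788
shift mm [285.9483  26.543    2.3233] turnz deg 0.010913676101038909
```

View pics/a7.png

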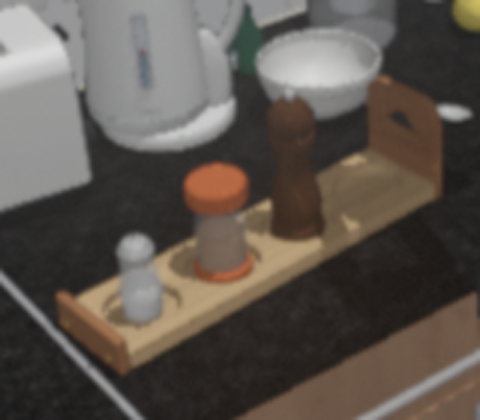

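The mill stands upright in the second well, foot at (298,230). Last, the sauce bottle.

```bash
python3 -m jog '[[[0,0,0],[45,4,0],-1],[[0,0,0],[90,8,0],-1],[[0,0,0],[135,12,0],-1],[[0,0,0],[180,16,0],-1],[[0,0,0],[225,20,0],-1]]' >/dev/null
python3 -m jog '[[[0,0,0],[40,4,0],-1],[[0,0,0],[52,6,0],-1],[[0,0,0],[52,6,0],-1],[[0,0,0],[52,6,0],-1],[[0,0,0],[52,6,0],-1]]'
python3 to.py .3875 -.3697 .155
```

```text
time: 25.55
tool_pos: [0.3888, -0.358, 0.2623]
ee_rot: [-3.141, -0.0, -1.478]
wrist_force: [-1.0, 0.0, -0.7]
width: 0.0941
t 25.55 pos [ 0.3888 -0.358   0.2623] rpy [-3.1409 -0.0002 -1.4783] j [-0.8517  0.0346  1.3146  0.0004  1.7918  0.6266] F [-1.0389  0.0236 -0.6796] w 0.09406462273004636
shift mm [ 11.5159   2.4435 107.2968] turnz deg 0.097900064439906
```

```bash
python3 -m jog '[[[0,0,0],[11,2,25],-1],[[0,0,0],[11,2,55],-1],[[0,0,0],[11,2,85],-1],[[0,0,0],[11,2,105],-1],[[0,0,0],[11,2,107],-1]]' >/dev/null
python3 -m jog '[[[0,0,0],[0,0,0],-1],[[0,0,0],[0,0,0],-1],[[0,0,0],[0,0,0],-1]]'
python3 to.py .3875 -.3697 .155
python3 -m jog '[[[0,0,0],[0,0,0],1],[[0,0,0],[0,0,0],1],[[0,0,0],[0,0,0],1],[[0,0,0],[0,0,0],1],[[0,0,0],[0,0,0],1]]' >/dev/null
python3 -m jog '[[[0,0,0],[0,0,0],1],[[0,0,0],[0,0,0],1],[[0,0,0],[0,0,0],1],[[0,0,0],[0,0,0],1],[[0,0,0],[0,0,0],1]]'
```

```text
time: 26.35
tool_pos: [0.3882, -0.3712, 0.1569]
ee_rot: [-3.139, -0.003, -1.48]
wrist_force: [0.2, 0.8, 0.0]
width: 0.094
t 26.35 pos [ 0.3882 -0.3712  0.1569] rpy [-3.1395 -0.0031 -1.4797] j [-0.8685  0.0702  1.4852 -0.      1.5824  0.6111] F [0.1622 0.8321 0.0308] w 0.09400148797125778
shift mm [-1.53    0.5569  1.8608] turnz deg 0.018585728949268063
time: 27.35
tool_pos: [0.3873, -0.3707, 0.1546]
ee_rot: [3.141, -0.0, -1.48]
wrist_force: [-0.0, -0.3, -1.5]
width: 0.0406
```

```bash
python3 -m jog '[[[0,0,0],[0,0,-5],1],[[0,0,0],[0,0,-15],1],[[0,0,0],[0,0,-30],1],[[0,0,0],[0,0,-30],1],[[0,0,0],[0,0,-30],1]]' 
python3 -m jog '[[[0,0,0],[0,0,-25],1],[[0,0,0],[0,0,-55],1],[[0,0,0],[0,0,-85],1],[[0,0,0],[0,0,-105],1],[[0,0,0],[0,0,-110],1]]'
python3 to.py .4705 .026 .165
python3 - <<'E'
from h import *
p,d=snap("top");cv2.imwrite("pics/a8.png",cv2.resize(p[90:300,240:540,::-1],None,fx=2.5,fy=2.5,interpolation=cv2.INTER_CUBIC))
E
```

```text
time: 27.85
tool_pos: [0.3878, -0.371, 0.186]
ee_rot: [-3.14, -0.002, -1.48]
wrist_force: [0.4, -0.1, -3.3]
width: 0.0403
time: 28.35
tool_pos: [0.3879, -0.3713, 0.2976]
ee_rot: [-3.139, -0.004, -1.48]
wrist_force: [0.3, 0.3, -1.9]
width: 0.0402
t 28.35 pos [ 0.3879 -0.3713  0.2976] rpy [-3.1388 -0.0041 -1.4802] j [-0.869   0.0548  1.2243 -0.0001  1.8575  0.6111] F [ 0.3277  0.2745 -1.8858] w 0.040249793458022834
shift mm [-388.7205 -117.8283  131.3305] turnz deg -0.008673109684653603
```

View pics/a8.png

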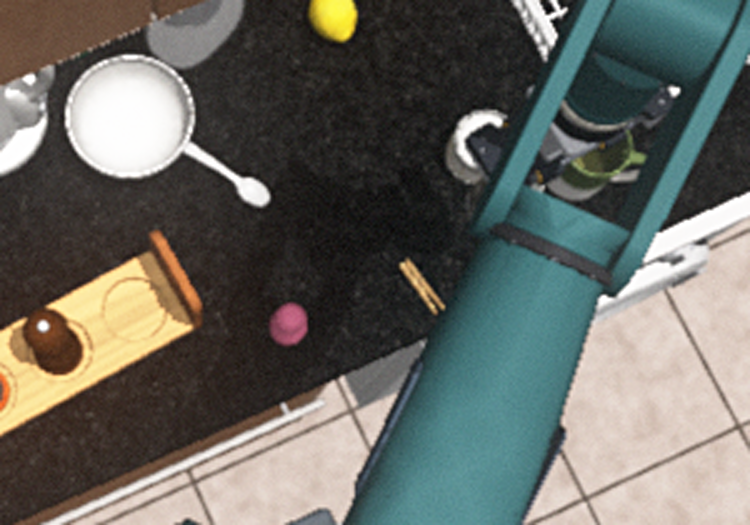

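```bash
python3 -m jog '[[[0,0,0],[-20,0,0],1],[[0,0,0],[-55,0,0],1],[[0,0,0],[-95,0,0],1],[[0,0,0],[-135,0,0],1],[[0,0,0],[-175,0,0],1]]'
python3 -m jog '[[[0,0,0],[-40,0,0],1],[[0,0,0],[-80,-10,0],1],[[0,0,0],[-120,-20,0],1],[[0,0,0],[-160,-30,0],1],[[0,0,0],[-190,-45,0],1]]'
python3 -m jog '[[[0,0,0],[-12,-20,0],1],[[0,0,0],[-16,-40,0],1],[[0,0,0],[-16,-60,0],1],[[0,0,0],[-16,-65,0],1],[[0,0,0],[-16,-65,0],1]]'
python3 -m jog '[[[0,0,0],[0,0,0],1],[[0,0,0],[0,0,0],1],[[0,0,0],[0,0,0],1]]'
python3 to.py .4705 .026 .165
```

```text
time: 28.9
tool_pos: [0.3706, -0.1945, 0.2924]
ee_rot: [3.139, 0.003, -1.481]
wrist_force: [-0.3, 0.5, -2.9]
width: 0.0405
time: 29.4
tool_pos: [0.3979, -0.0008, 0.2931]
ee_rot: [3.139, 0.001, -1.479]
wrist_force: [0.0, 0.1, -3.1]
width: 0.0401
time: 29.9
tool_pos: [0.462, 0.0188, 0.2928]
ee_rot: [3.137, 0.001, -1.48]
wrist_force: [-0.3, 0.3, -2.4]
width: 0.0403
time: 30.2
tool_pos: [0.4619, 0.0186, 0.2951]
ee_rot: [-3.141, -0.0, -1.481]
wrist_force: [-0.7, -0.5, -2.5]
width: 0.0405
t 30.2 pos [0.4619 0.0186 0.2951] rpy [-3.141  -0.0002 -1.4806] j [-0.0825 -0.1096  1.3896 -0.0001  1.8609  1.3981] F [-0.6561 -0.5381 -2.5337] w 0.04046011495659154
shift mm [ -6.6591  -9.1487 130.0939] turnz deg -0.034510570528452675
```

```bash
python3 -m jog '[[[0,0,0],[-7,-9,15],1],[[0,0,0],[-7,-9,40],1],[[0,0,0],[-7,-9,70],1],[[0,0,0],[-7,-9,92],1],[[0,0,0],[-7,-9,100],1]]' >/dev/null
python3 -m jog '[[[0,0,0],[0,0,0],1],[[0,0,0],[0,0,0],1],[[0,0,0],[0,0,0],1]]'
python3 to.py .4705 .026 .165
python3 - <<'E'
from h import *
p,d=snap("scene");cv2.imwrite("pics/a9.png",cv2.resize(p[120:280,190:350,::-1],None,fx=3.5,fy=3.5,interpolation=cv2.INTER_CUBIC))
E
```

```text
time: 31.0
tool_pos: [0.4717, 0.0265, 0.1967]
ee_rot: [-3.138, -0.001, -1.48]
wrist_force: [0.3, 0.0, -2.5]
width: 0.0404
t 31.0 pos [0.4717 0.0265 0.1967] rpy [-3.138  -0.0006 -1.4802] j [-0.064  -0.0877  1.5629 -0.0001  1.6627  1.4162] F [ 0.258   0.0438 -2.4931] w 0.0404314485047417
shift mm [ 0.3322  1.3795 31.6899] turnz deg -0.009448543420163423
```

View pics/a9.png

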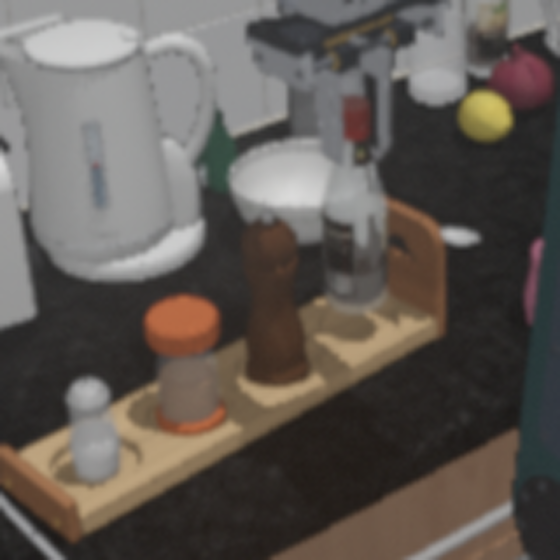

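The bottle hangs upright at (355,240) over the well by the tall panel, with its foot at (355,300). Lowering.

```bash
python3 -m jog '[[[0,0,0],[0,1,8],1],[[0,0,0],[0,1,16],1],[[0,0,0],[0,1,20],1],[[0,0,0],[0,1,20],1],[[0,0,0],[0,1,20],1]]'
python3 -m jog '[[[0,0,0],[0,0,3],1],[[0,0,0],[0,0,6],1],[[0,0,0],[0,0,9],1],[[0,0,0],[0,0,9],1]]'
python3 to.py .4705 .026 .165
```

```text
time: 31.55
tool_pos: [0.4696, 0.0265, 0.1744]
ee_rot: [3.141, -0.0, -1.48]
wrist_force: [0.9, -1.0, -1.9]
width: 0.0407
time: 31.95
tool_pos: [0.4694, 0.0265, 0.1651]
ee_rot: [3.14, 0.0, -1.48]
wrist_force: [-0.4, 0.4, -1.8]
width: 0.0401
t 31.95 pos [0.4694 0.0265 0.1651] rpy [ 3.1404  0.0001 -1.4801] j [-0.0642 -0.0795  1.6179 -0.0001  1.6043  1.4159] F [-0.4148  0.385  -1.7886] w 0.04007298053632543
shift mm [ 0.6134 -1.0471  0.0665] turnz deg -0.005460732256851734
```

```bash
python3 -m jog '[[[0,0,0],[0,0,1],1],[[0,0,0],[0,0,2],1],[[0,0,0],[0,0,2],1]]'
python3 -m jog '[[[0,0,0],[0,0,0],1],[[0,0,0],[0,0,0],1]]'
```

```text
time: 32.25
tool_pos: [0.4702, 0.0265, 0.1646]
ee_rot: [-3.14, -0.0, -1.48]
wrist_force: [-0.7, -0.2, 1.0]
width: 0.0403
time: 32.45
tool_pos: [0.4701, 0.0264, 0.1646]
ee_rot: [-3.14, -0.0, -1.48]
wrist_force: [-0.3, 1.0, 2.2]
width: 0.0405
```

In contact with the floor. Releasing and backing off upwards, then toward the robot.

```bash
python3 -m jog '[[[0,0,0],[0,0,0],-0.6],[[0,0,0],[0,0,0],-0.6],[[0,0,0],[0,0,0],-0.6],[[0,0,0],[0,0,0],-0.6],[[0,0,0],[0,0,0],-0.6]]'
python3 -m jog '[[[0,0,0],[0,0,-15],-0.6],[[0,0,0],[0,0,-45],-0.6],[[0,0,0],[0,0,-80],-0.6],[[0,0,0],[0,0,-105],-0.6],[[0,0,0],[0,0,-115],-0.6]]'
python3 -m jog '[[[0,0,0],[40,20,0],-0.6],[[0,0,0],[85,35,0],-0.6],[[0,0,0],[130,50,0],-0.6],[[0,0,0],[175,60,0],-0.6],[[0,0,0],[215,60,0],-0.6]]'
python3 -m jog '[[[0,0,0],[40,0,0],-0.6],[[0,0,0],[80,0,0],-0.6],[[0,0,0],[80,0,0],-0.6],[[0,0,0],[80,0,0],-0.6],[[0,0,0],[80,0,0],-0.6]]'
python3 - <<'E'
from h import *
a,_=snap("scene");b,d=snap("top")
a=cv2.resize(a[120:280,190:350],(400,400),interpolation=cv2.INTER_CUBIC);b2=cv2.resize(b[150:310,160:320],(400,400),interpolation=cv2.INTER_CUBIC)
cv2.imwrite("pics/a10.png",np.hstack([a,b2])[:,:,::-1])
P=cloud("top",d);ax=np.array([-.0935,.9956])
m=((P[...,2]>.05)&(P[...,2]<.25)&(d>0)&(P[...,1]>-.015)&(P[...,1]<.4)&(P[...,0]>.38)&(P[...,0]<.54)).astype(np.uint8);m[:150]=0
n,l,s,c=cv2.connectedComponentsWithStats(m)
for i in range(1,n):
    if s[i,4]>30:
        q=P[l==i];zt=np.percentile(q[:,2],98);t=q[q[:,2]>zt-.012];v=t[:,:2].mean(0)-[.457,.1755]
        print(c[i].round(),zt.round(3),t.mean(0),"tray y",(v@ax).round(3),"x",(v@[.9956,.0935]).round(3))
q=P[120:175,410:460].reshape(-1,3);q=q[(q[:,2]>.045)&(q[:,2]<.075)];print("tin",q.mean(0),len(q))
E
```

```text
time: 32.95
tool_pos: [0.4697, 0.0265, 0.1635]
ee_rot: [3.141, -0.0, -1.48]
wrist_force: [-0.0, 0.1, 0.3]
width: 0.0742
time: 33.45
tool_pos: [0.4708, 0.0264, 0.2819]
ee_rot: [-3.136, -0.001, -1.48]
wrist_force: [0.1, 1.0, 0.6]
width: 0.0753
time: 33.95
tool_pos: [0.4281, -0.1949, 0.278]
ee_rot: [3.141, 0.0, -1.481]
wrist_force: [1.0, 0.8, 1.5]
width: 0.0755
time: 34.45
tool_pos: [0.4366, -0.2718, 0.2783]
ee_rot: [3.141, 0.001, -1.479]
wrist_force: [-0.3, 0.1, -0.0]
width: 0.0751
[292. 207.] 0.217 [0.4699 0.0258 0.2127] tray y -0.15 x -0.001
[260. 225.] 0.178 [0.4615 0.1264 0.1706] tray y -0.049 x -0.0
[229. 242.] 0.124 [0.4532 0.2243 0.1178] tray y 0.049 x 0.001
[200. 262.] 0.102 [0.4429 0.3219 0.0959] tray y 0.147 x -0.0
tin [ 0.4619 -0.4306  0.0541] 228
```

View pics/a10.png

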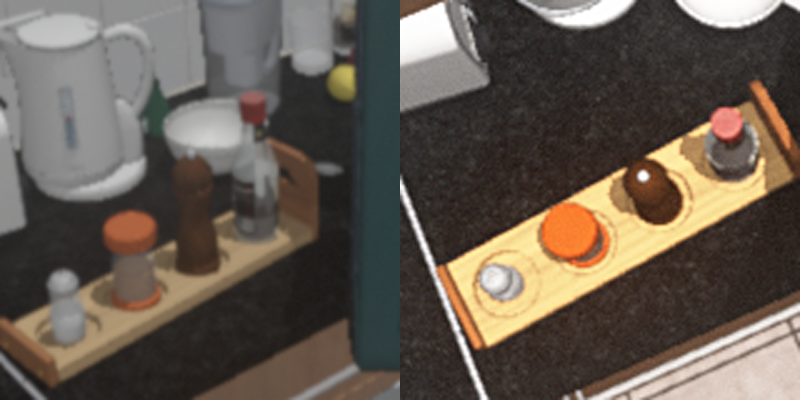

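All four stand in their wells: in the top view (right half) the sauce is at (732,145), mill (652,190), spice (573,235) and salt (500,280). Tops are at floor + height and the centres within about 3 mm. The tin was never touched. Handing in.

```bash
python3 -c "
from bench import close_job
print(close_job())"
```

```text
the job is handed in; nothing more can be done
None
```

I put all four condiments in the tray and handed the job in after about 35 s of robot time; no verdict was reported. They went in shortest first: salt shaker, spice jar, pepper mill, then the sauce bottle beside the tall panel, which is at the tray's -y end.

- **Positions:** the last depth check put the centres at tray y = -150 (sauce), -49 (pepper), 49 (spice) and 147 mm (salt), with x within about 1 mm. It used my own estimate of the tray pose, from two measurements that differed by about 4 mm.
- **Standing and released:** all four looked upright in the final pictures. Their tops read at floor height plus their own height, within about 4 mm, and the gripper was open and clear.
- **Fruit tin:** I never contacted it. My last reading of it is not good evidence, because the arm partly hid it: the centre read about 17 mm off in x, from 228 depth points against 484 at the start. An earlier picture, taken while the bottle was lifted, showed it in its place.

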